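# Move the charged battery pack from the sloped charger to the work light

### The job

The battery pack is charged: squeeze the two spring buttons on its sides together to unlatch it, draw it out of the sloped charger along its own lean, and put it into the upright socket of the work light, fully home and latched there with both buttons sprung back out. Leave the tools lying round about where they are.

Things in the scene. Friction and masses are not known exactly. Their poses are not given: they have to be found in the camera images.
- pack: battery pack, 107 mm tall, 0.25 to 0.5 kg: black head 62 x 46 mm (x, y) from 47 to 107 mm above the underside, on a grey stem 50 x 36 mm (lowest 8 mm 43 x 29). Origin: centre of the stem's underside; z runs up the pack, y from right to left button; the same when turned half round about z. Starts latched in the charger, leaning with it (up to 0.07 rad more, from play). A grey button on each y side
- button_left (a joint): press of the button on the pack's +y side, m: 0 sprung out, 0.007 fully in; spring 3.5 N to 8.5 N. Its inner end carries a latch tooth 12 to 18 mm above the underside, standing 6 mm out of the stem: under the socket's lip it holds the pack; clear of the lip at 0.006 or more, and both must be in at once. Pushed in unsqueezed, the teeth stick on the lips (over 20 N)
- button_right (a joint): the same for the button on the pack's -y side
- button_left_face (a point): centre of the left button's outer face: 82 mm above the pack's underside, 32 mm out from its middle plane when sprung out (64 mm across both buttons), 25 mm when pressed in (50 mm across both). The face is flat, 34 mm (x) by 30 mm (z), square to the pack's y
- button_right_face (a point): the same for the right button
- charger: black and grey wedge-shaped charger fixed to the table, 124 x 84 mm; its socket leans 0.45 rad (26 degrees) towards its front (-x; roughly to the right seen from the robot). Origin: on the table under the socket floor's centre; z up, x to its back, y along the squeeze direction of the pack. The socket's depth axis is (-0.435, 0, 0.900) in this frame
- charger_seat (a point): centre of the charger's socket floor, where the origin of a seated pack lies. The flared mouth is 44 mm up the leaning axis
- work_light: low work light fixed to the table: dark foot plate 155 x 100 x 10 mm with an upright battery socket and, 86 mm behind it (+x), a lamp panel up to 107 mm high. Origin: on the table under the socket's centre; z up, x from the socket to the lamp panel, y along the squeeze direction of a seated pack (either way round)
- light_seat (a point): centre of the light's socket floor, 17 mm over the table, where the origin of a fully home pack lies. Inside 54 x 40 mm (x, y), 38 mm deep; mouth flared to about 62 x 57 mm at 44 mm above the floor. On the y sides the lips reach from 20 to 38 mm above the floor; the teeth spring out under them only when the pack is within 2 mm of the floor
- screwdriver: bystander: screwdriver lying between the charger and the light, 170 x 26 x 25 mm, origin under its middle
- calipers: bystander: digital calipers lying in front, 72 x 230 x 16 mm, origin under its middle
- multimeter: bystander: multimeter lying at the right, 138 x 72 x 44 mm, origin under its middle
- marker: bystander: pen-shaped marker at the right, 17 x 135 x 16 mm, origin under its middle
- tape: bystander: roll of tape lying in front at the right, 96 mm across, 25 mm high, origin under its middle
- bracket: bystander: printed angle bracket in front, 24 x 60 x 40 mm, origin under its middle
There are look-alikes about, which are no part of the job. Leave any purple or red look-alike of the pack alone.

How it is judged:
By the outcome, as a careful person would: the job done as asked, in the order asked, and still so for the second after the job is handed in, with the robot touching nothing.
It also fails if it takes over 64 s, if anything falls off the work surface, if the arm or the gripper's body presses on something with over 40 N, if the wrist force passes 120 N, or if a joint passes its speed limit or range.

### The arm

A 6-joint arm with a two-finger parallel gripper is mounted at the origin on a cart in front of the work surface, level with it; the furniture and walls round the work are solid. World frame = base frame: x ahead of the robot, y to its left, z up, the work surface at z = 0. Lengths are in m, angles in degrees, forces in N, time in s.
With the tool pointing down it reaches from about 0.325 to 0.875 m from the base axis. Payload 4.4 kg.
Tool frame: the origin (TCP) lies between the finger pads; the fingertips stand 17 mm ahead of it and the grasp point (between the pads) lies 2 mm behind it; z points along the fingers, y is the line along which they close (so a half turn about z gives the same grasp; the last joint's range is limited). The gripper opens to 85 mm and grips with 20 to 120 N. Pads are 22 mm wide; open, the fingers measure 114 mm over their backs; the gripper's body (76 mm by 85 mm) begins 54 mm behind the grasp point. The pads swing forward as they close: fully open they stand 13 mm farther back than shut.
Start: joints at [-74.8, 11.837, 88.321, -0, 79.842, -8.623], TCP at [0.232, -0.526, 0.248] pointing down, gripper open.
Joint ranges: [-156.59, 156.59], [-49.26, 127.26], [12.9, 141.05], [-63.56, 243.56], [4.71, 150.69], [-161.64, 161.64]. Speed limits (degrees/s): [159.86, 159.86, 180, 180, 180, 180].

### API

Orientations are given as a 3x3 rotation matrix whose columns are the frame's x, y, z axes.
In Python, from workcell import arm gives the robot as it stands. The module is installed in compiled form; this text tells all that it offers.
- The arm moves only by the tool apply_moves, never from a script. Its argument "motion" is a list of rows, each a list of 4 numbers: the shift along the tool's x, y, z in mm, then the turn about the tool's z in degrees. A call has exactly 10 rows; each row shifts and turns the commanded pose from where the row before left it, along the tool's axes as they then stand; what a row does not reach is not made up. A row lasts 1/12 s, in which the tool goes at most 41.7 mm and 7.16 degrees, less where a joint would pass 70% of its speed; a pose out of reach is approached as far as the arm can. A call with a gripper value outside its range is refused whole. "hand" is the opening, from 0 (shut) to 1 (fully open), set as the call begins (left out, the last holds). The fingers move at their own pace and stop on an object; the grip force is fixed at half the most. Time passes only in rows, so rows that do not move let the fingers close, or fill a call up. It gives the time, the measured TCP pose, the force, the opening and the grip force at its end, in the units of the state.
- arm.state(): the state, without advancing time (a new reading comes with each control period).
- arm.capture(name): name is "side" or "top" or "wrist"; returns a dict with "color" (400x640x3 uint8, red, green, blue), "camera_matrix" (3x3 intrinsics, pixels), "world_to_cam" (4x4, takes a point from world to camera coordinates); the wrist camera has in their place "hand_eye" (4x4, takes a point from camera to tool coordinates, whose origin is the TCP and whose axes are the flange's). Camera axes: x right, y up, looking along -z (the intrinsics and any distortion apply to the point x, -y, -z); pixel columns grow to the right and rows downward; lengths in m; the calibration is good to about 2 mm. A picture is of the moment at which its call begins: read the wrist's pose just before it. There is no depth.
- arm.close_job(): hands the job in; it is judged then, once.
The state is a dict: "clock": time; "joint_pos": joint angles; "qd": joint speeds; "tau": joint torques, N m; "tool_pos": TCP position; "tool_rot": TCP orientation; "ft_force": force on the tool from outside, world axes, zero at the start; "wrist_torque": the same for the moment, N m; "finger_gap": finger opening in m; "finger_force": force on a finger pad.
Only numpy, scipy, OpenCV 4.12 (cv2) and the standard library are available. Lean on these libraries where they do the work, as an engineer would, in place of code of your own. Each camera call takes 0.05 s, during which the arm holds its last target. There are 200 camera calls.

## Working session

There is one attempt and no reset: what is moved stays moved. The work goes in short steps, Python scripts to look and compute and a tool call to move; the robot and the scene stay as the last step left them, time stands still between calls to the robot, and variables do not carry over. Pictures are saved under pics/ and viewed, at most 10 in all, crops included, and the job is handed in when it is done.

Besides the shell and the picture viewer there is one more tool, called after "Call:" in YAML: its name, and indented under it one key for each argument. apply_moves: Moves the arm, as the interface text tells. Its arguments: {"type":"object","properties":{"motion":{"type":"array","items":{"type":"array","items":{"type":"number"}}},"hand":{"type":"number"}},"required":["motion"]}

```bash
mkdir -p pics; python3 - <<'E'
from workcell import arm
import cv2,numpy as np,pickle
s=arm.state();print(s)
d={}
for n in("side","top"):
    c=arm.capture(n);d[n]=c;cv2.imwrite(f"pics/{n}.png",c["color"][:,:,::-1]);print(n,{k:v for k,v in c.items() if k!="color"})
pickle.dump(d,open("d.pkl","wb"))
E
```

```text
{'clock': 0.0, 'joint_pos': array([-7.48003779e+01,  1.18858493e+01,  8.84071745e+01, -6.52263494e-04,
        7.98423152e+01, -8.62215600e+00]), 'qd': array([-0.00520806,  0.02417267, -0.09497866,  0.1264216 , -0.02694608,
       -0.00697928]), 'tau': array([-1.20175741e-04, -3.83035469e+01, -2.91598284e+01, -1.60213094e-04,
        1.06751613e-02, -8.33794729e-06]), 'tool_pos': array([ 0.23203628, -0.52529222,  0.24709021]), 'tool_rot': array([[ 9.14805506e-01,  4.03894156e-01, -6.30118528e-04],
       [ 4.03894502e-01, -9.14802738e-01,  2.27654186e-03],
       [ 3.43047797e-04, -2.33709444e-03, -9.99997210e-01]]), 'ft_force': array([ 0.94705927,  0.08148455, -0.14030048]), 'wrist_torque': array([-0.03823236,  0.06019678,  0.00416036]), 'finger_force': 0.0, 'finger_gap': 0.08530855206251807}
side {'camera_matrix': array([[409.59780659,   0.        , 325.53081307],
       [  0.        , 409.59780659, 200.05816018],
       [  0.        ,   0.        ,   1.        ]]), 'world_to_cam': array([[ 9.99965940e-01, -8.18932293e-03, -1.02698118e-03,
        -5.29675332e-01],
       [ 3.66564368e-03,  3.29182577e-01,  9.44259177e-01,
        -9.26841323e-02],
       [-7.39477902e-03, -9.44230780e-01,  3.29201384e-01,
        -1.11057250e+00],
       [ 0.00000000e+00,  0.00000000e+00,  0.00000000e+00,
         1.00000000e+00]])}
top {'camera_matrix': array([[433.44632128,   0.        , 322.77603616],
       [  0.        , 433.44632128, 195.43102916],
       [  0.        ,   0.        ,   1.        ]]), 'world_to_cam': array([[ 0.01594136, -0.99977662, -0.01387736, -0.04501172],
       [ 0.99588242,  0.01463746,  0.0894648 , -0.53178123],
       [-0.08924168, -0.01524641,  0.9958933 , -1.40370392],
       [ 0.        ,  0.        ,  0.        ,  1.        ]])}
```

View pics/side.png

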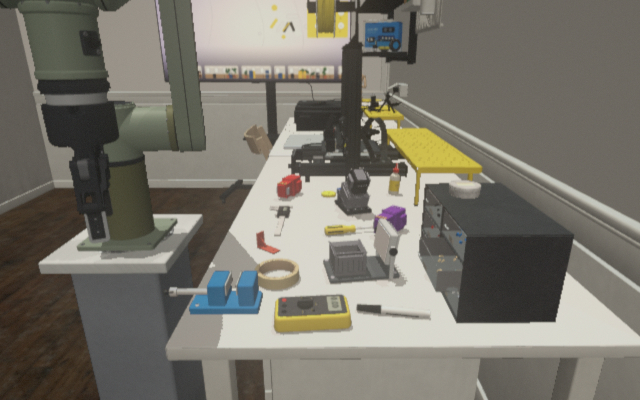

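View pics/top.png

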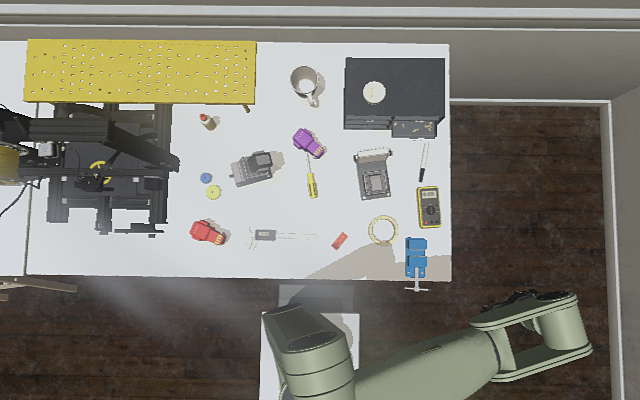

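Candidates for the pack: the black one in the grey charger (top 257,165; side 355,188), the purple look-alike (top 310,143) and the red one (top 207,232). I choose the black one. The light is at top (375,180). Next I'll check close crops.

```bash
python3 - <<'E'
import cv2,numpy as np,pickle
d=pickle.load(open("d.pkl","rb"))
def crop(n,x,y,w,h,s):return cv2.resize(d[n]["color"][y:y+h,x:x+w,::-1],(w*s,h*s),interpolation=cv2.INTER_CUBIC)
a=crop("top",220,140,66,58,6);b=crop("top",340,140,66,66,6)
c=crop("side",322,160,66,58,6);e=crop("side",315,212,88,70,6)
im=np.zeros((600,800,3),np.uint8)
im[:290,:330]=cv2.resize(a,(330,290));im[300:600,:330]=cv2.resize(b,(330,300))
im[:290,400:730]=cv2.resize(c,(330,290));im[300:600,400:777]=cv2.resize(e,(377,300))
cv2.imwrite("pics/crop.png",im)
E
```

```text
(no output)
```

View pics/crop.png

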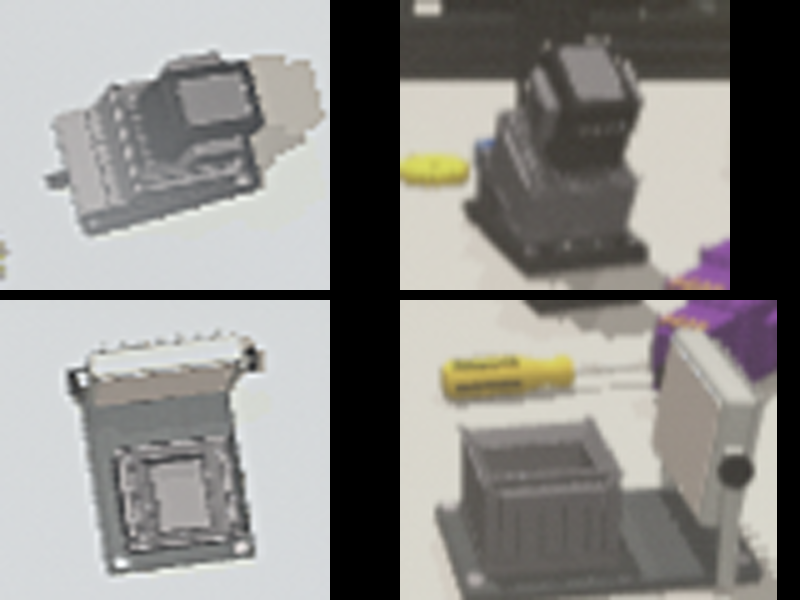

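```bash
cat > h.py <<'E'
import numpy as np,cv2,pickle
def ray(c,u,v):
    K=c["camera_matrix"];W=c["world_to_cam"]
    p=np.linalg.inv(K)@[u,v,1];p=np.array([p[0],-p[1],-p[2]])
    return -W[:3,:3].T@W[:3,3],W[:3,:3].T@p
def atz(c,u,v,z):
    o,r=ray(c,u,v);return o+r*(z-o[2])/r[2]
def tri(obs):
    A=np.zeros((3,3));b=np.zeros(3)
    for c,u,v in obs:
        o,r=ray(c,u,v);r/=np.linalg.norm(r);P=np.eye(3)-np.outer(r,r);A+=P;b+=P@o
    return np.linalg.solve(A,b)
def proj(c,p):
    W=c["world_to_cam"];q=W[:3,:3]@np.asarray(p)+W[:3,3];q=c["camera_matrix"]@[q[0],-q[1],-q[2]];return q[:2]/q[2]
def wristcam(c,s):
    T=np.eye(4);T[:3,:3]=s["tool_rot"];T[:3,3]=s["tool_pos"]
    return dict(c,world_to_cam=np.linalg.inv(T@c["hand_eye"]))
E
python3 - <<'E'
from h import *
np.set_printoptions(precision=4,suppress=True)
d=pickle.load(open("d.pkl","rb"));t,s=d["top"],d["side"]
L=[atz(t,361,200.1,.01),atz(t,391,196.1,.01),atz(t,356.6,163.1,.01)];print("plate",L)
print("socket mouth",atz(t,376.4,182.7,.061),atz(t,376.4,182.7,.017))
print("side plate corner",atz(s,315+75/4.284,212+280/4.286,.01))
C=[atz(t,272.4,178,.01),atz(t,238,187,.01),atz(t,230.4,165,.01)];print("charger",C)
print("side",[atz(s,349,215,0),atz(s,371.6,212.4,0),atz(s,335,201.6,0)])
print("packtop",tri([(t,263.8,159.6),(s,360.5,174.5)]), [np.degrees(np.arctan2(*(C[i]-C[1])[1::-1])) for i in (0,2)],[np.degrees(np.arctan2(*(L[i]-L[0])[1::-1])) for i in (1,2)])
E
```

```text
plate [array([ 0.5199, -0.1637,  0.01  ]), array([ 0.5347, -0.2629,  0.01  ]), array([ 0.6438, -0.148 ,  0.01  ])]
socket mouth [ 0.5726 -0.2088  0.061 ] [ 0.5779 -0.2136  0.017 ]
side plate corner [ 0.5425 -0.2531  0.01  ]
charger [array([0.5896, 0.1326, 0.01  ]), array([0.5577, 0.2469, 0.01  ]), array([0.6316, 0.2749, 0.01  ])]
side [array([0.6021, 0.137 , 0.    ]), array([0.6733, 0.1583, 0.    ]), array([0.5633, 0.2597, 0.    ])]
packtop [0.6331 0.1454 0.1249] [np.float64(-74.40005543553286), np.float64(20.803199167282088)] [np.float64(-81.53005393345266), np.float64(7.220676348558181)]
```

Call:
apply_moves:
  motion:
    - [25.6, -18.5, -2, 0]
    - [25.6, -18.5, -2, 0]
    - [25.6, -18.5, -2, 0]
    - [25.6, -18.5, -2, 0]
    - [25.6, -18.5, -2, 0]
    - [25.6, -18.5, -2, 0]
    - [25.6, -18.5, -2, 0]
    - [25.6, -18.5, -2, 0]
    - [25.6, -18.5, -2, 0]
    - [25.6, -18.5, -2, 0]
  hand: 1

```text
clock: 0.93
tool_pos: [0.3919, -0.2517, 0.2679]
tool_rot: [[0.915, 0.404, -0.001], [0.404, -0.915, 0.001], [-0.0, -0.001, -1.0]]
ft_force: [0.8, 0.3, -1.0]
finger_gap: 0.0851
finger_force: 0.0
```

Call:
apply_moves:
  motion:
    - [25.6, -18.5, -2, 0]
    - [25.6, -18.5, -2, 0]
    - [25.6, -18.5, -2, 0]
    - [25.6, -18.5, -2, 0]
    - [25.6, -18.5, -2, 0]
    - [25.6, -18.5, -2, 0]
    - [25.6, -18.5, -2, 0]
    - [25.6, -18.5, -2, 0]
    - [0, 0, 0, -7]
    - [0, 0, 0, -7]

```text
clock: 1.77
tool_pos: [0.5196, -0.0333, 0.2837]
tool_rot: [[0.784, 0.621, -0.001], [0.621, -0.784, 0.0], [-0.001, -0.001, -1.0]]
ft_force: [-0.7, 0.3, -0.6]
finger_gap: 0.0852
finger_force: 0.0
```

Call:
apply_moves:
  motion:
    - [0, 0, 0, -7]
    - [0, 0, 0, -7]
    - [0, 0, 0, -7]
    - [0, 0, 0, -7]
    - [0, 0, 0, -7]
    - [0, 0, 0, -7]
    - [0, 0, 0, -7]
    - [0, 0, 0, -7]
    - [0, 0, 0, -7]
    - [0, 0, 0, -5]

```text
clock: 2.6
tool_pos: [0.5189, -0.0352, 0.2836]
tool_rot: [[-0.278, 0.961, -0.001], [0.961, 0.278, 0.0], [0.001, -0.001, -1.0]]
ft_force: [-0.3, 0.0, 0.4]
finger_gap: 0.0855
finger_force: 0.0
```

Call:
apply_moves:
  motion:
    - [10, 20, 0, 0]
    - [12, 20, 0, 0]
    - [12, 20, 0, 0]
    - [12, 20, 0, 0]
    - [12, 20, 0, 0]
    - [12, 20, 0, 0]
    - [10, 20, 0, 0]
    - [10, 20, 0, 0]
    - [0, 0, 0, 0]
    - [0, 0, 0, 0]

```text
clock: 3.43
tool_pos: [0.6485, 0.0956, 0.283]
tool_rot: [[-0.274, 0.962, -0.002], [0.962, 0.274, -0.0], [0.0, -0.002, -1.0]]
ft_force: [0.0, -0.6, -0.5]
finger_gap: 0.0857
finger_force: 0.0
```

```bash
python3 - <<'E'
from workcell import arm
from h import *
s=arm.state();c=arm.capture("wrist");print(s["tool_pos"],s["joint_pos"],c["hand_eye"],c["camera_matrix"])
pickle.dump(wristcam(c,s),open("w1.pkl","wb"))
cv2.imwrite("pics/w1.png",c["color"][:,:,::-1])
E
```

```text
[0.64852761 0.0955946  0.28298767] [ 8.37827049e-01  2.03639109e+01  7.34678266e+01 -1.89326113e-02
  8.62967192e+01 -1.50688352e+01] [[-5.59937761e-05  9.47336586e-01  3.20239581e-01  8.22235295e-02]
 [ 9.99999906e-01 -8.44852712e-05  4.24774973e-04 -1.03415489e-05]
 [ 4.29460401e-04  3.20239574e-01 -9.47336493e-01 -1.25183385e-01]
 [ 0.00000000e+00  0.00000000e+00  0.00000000e+00  1.00000000e+00]] [[343.84076372   0.         317.04336569]
 [  0.         343.84076372 196.50899658]
 [  0.           0.           1.        ]]
```

View pics/w1.png

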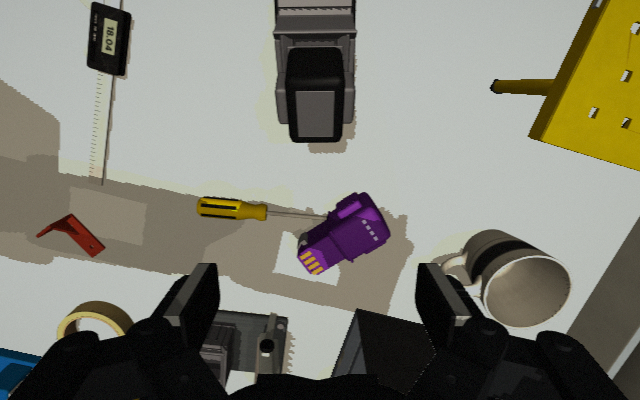

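The black pack head in the charger is at (317,100), seen from above its front. The purple look-alike is at (345,235). I'll enlarge the pack.

```bash
python3 - <<'E'
from h import *
c=pickle.load(open("w1.pkl","rb"))
im=c["color"][:160,260:375,::-1]
im=cv2.convertScaleAbs(im,alpha=1.8,beta=20)
cv2.imwrite("pics/w1c.png",cv2.resize(im,None,fx=3.75,fy=3.75,interpolation=cv2.INTER_CUBIC))
E
```

```text
(no output)
```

View pics/w1c.png

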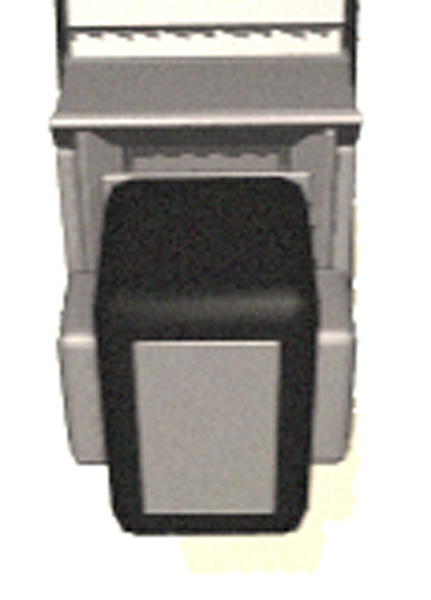

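```bash
python3 - <<'E'
from h import *
np.set_printoptions(precision=4,suppress=True)
d=pickle.load(open("d.pkl","rb"));t,s=d["top"],d["side"];w=pickle.load(open("w1.pkl","rb"))
a,b,c=(t,262.6,159.6),(s,360.4,175.2),(w,314.9,113.9)
for o in ([a,b,c],[a,c],[b,c],[a,b]):
    p=tri(o);print(p,[proj(q[0],p)-q[1:] for q in o])
T=np.array([.6485,.0956,.283]);x=np.array([-.274,.962,0]);y=np.array([.962,.274,0])
p=tri([a,b,c]);ax=np.array([0,0,.9])-.435*x
for k in(0,.025): print("rel tool to point",k,(p-k*ax),(p-k*ax-T)@x,(p-k*ax-T)@y)
# label edges
for z in (.115,.12,.125,.13): 
  q=[atz(w,260+u/3.75,v/3.75,z) for u,v in((133,340),(280,340))];print(z,np.linalg.norm(q[0]-q[1]),atz(w,314.9,113.9,z))
E
```

```text
[0.6325 0.1493 0.1218] [array([ 0.098 , -0.1235]), array([-0.6825, -0.0028]), array([1.9577, 0.4259])]
[0.6312 0.1493 0.1252] [array([-0.073 ,  0.1121]), array([0.3428, 0.3941])]
[0.6327 0.149  0.1219] [array([-0.6129,  0.0014]), array([2.0806, 0.8237])]
[0.6334 0.1496 0.1215] [array([ 0.0203, -0.3876]), array([-0.4008,  0.0587])]
rel tool to point 0 [0.6325 0.1493 0.1218] 0.05603000194326392 -0.0006331456848179032
rel tool to point 0.025 [0.6296 0.1598 0.0993] 0.0669106569432639 -0.0006331456848178543
0.115 0.03195938598297544 [0.631  0.1486 0.115 ]
0.12 0.031414362059549915 [0.631 0.149 0.12 ]
0.125 0.030869338136124597 [0.6309 0.1495 0.125 ]
0.13 0.030324314212699068 [0.6308 0.1499 0.13  ]
```

Call:
apply_moves:
  motion:
    - [20, 0, 0, 0]
    - [20, -1.5, 0, 0]
    - [20, 0, 0, 0]
    - [7, 0, 0, 0]
    - [0, 0, 20, 0]
    - [0, 0, 20, 0]
    - [0, 0, 20, 0]
    - [0, 0, 20, 0]
    - [0, 0, 20, 0]
    - [0, 0, 0, 0]

```text
clock: 4.32
tool_pos: [0.6253, 0.1573, 0.179]
tool_rot: [[-0.272, 0.962, -0.01], [0.962, 0.272, -0.002], [0.001, -0.01, -1.0]]
ft_force: [-1.1, -0.4, -1.6]
finger_gap: 0.0852
finger_force: 0.0
```

```bash
python3 - <<'E'
from workcell import arm
from h import *
s=arm.state();c=arm.capture("wrist");print(s["tool_pos"],s["ft_force"])
pickle.dump(wristcam(c,s),open("w2.pkl","wb"))
cv2.imwrite("pics/w2.png",cv2.convertScaleAbs(c["color"][:,:,::-1],alpha=1.6,beta=15))
E
```

```text
[0.62534291 0.15729349 0.17897108] [-1.14840294 -0.42573255 -1.62912361]
```

View pics/w2.png

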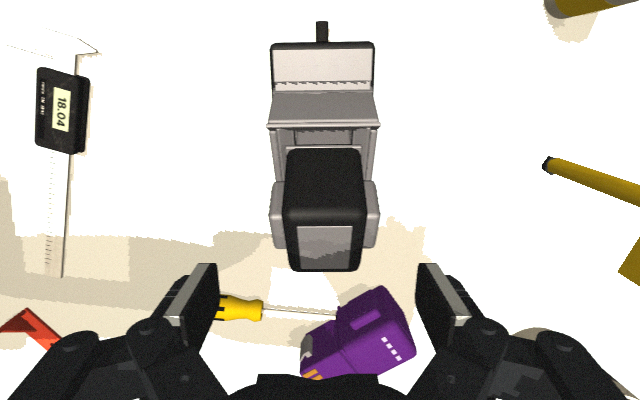

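The pack head's label is at (325,247) and the button mid is at about x=326. The finger mid is at about 317, so the tool is roughly 5 mm short in +y. I'll let it settle and read again.

Call:
apply_moves:
  motion:
    - [0, 2, 0, 0]
    - [0, 2, 0, 0]
    - [0, 0, 0, 0]
    - [0, 0, 0, 0]
    - [0, 0, 0, 0]
    - [0, 0, 0, 0]
    - [0, 0, 0, 0]
    - [0, 0, 0, 0]
    - [0, 0, 0, 0]
    - [0, 0, 0, 0]

```text
clock: 5.2
tool_pos: [0.6327, 0.1601, 0.1842]
tool_rot: [[-0.273, 0.962, -0.0], [0.962, 0.273, -0.0], [0.0, -0.0, -1.0]]
ft_force: [-0.4, 0.4, -0.5]
finger_gap: 0.0857
finger_force: 0.0
```

```bash
python3 - <<'E'
from workcell import arm
from h import *
np.set_printoptions(precision=4,suppress=True)
s=arm.state();c=arm.capture("wrist");print(s["tool_pos"],s["tool_rot"],s["ft_force"])
w=wristcam(c,s);pickle.dump(w,open("w3.pkl","wb"))
w2=pickle.load(open("w2.pkl","rb"))
# label segmentation: bright grey blob near centre
for cc in(w2,w):
  g=cv2.cvtColor(cc["color"],cv2.COLOR_RGB2GRAY)
  m=((g>60)).astype(np.uint8);m[:222]=0;m[275:]=0;m[:,:294]=0;m[:,366:]=0
  n,l,st,ce=cv2.connectedComponentsWithStats(m)
  for i in range(1,n):
    if st[i,4]>200:print(st[i],ce[i])
w1=pickle.load(open("w1.pkl","rb"))
print(atz(w2,325,247,.122),atz(w1,314.9,113.9,.122))
E
```

```text
[0.6327 0.1601 0.1842] [[-0.2728  0.9621 -0.0002]
 [ 0.9621  0.2728 -0.    ]
 [ 0.     -0.0002 -1.    ]] [-0.3977  0.3632 -0.4761]
[ 297  226   55   33 1494] [323.0261 239.7236]
[294 248  72  27 365] [342.2137 268.537 ]
[ 294  223   42   35 1284] [313.3707 238.2227]
[ 294  222   72   53 1307] [346.1408 255.8753]
[0.6321 0.1482 0.122 ] [0.6309 0.1492 0.122 ]
```

Call:
apply_moves:
  motion:
    - [0, -2.2, 0, 0]
    - [0, -2, 0, 0]
    - [0, 0, 15, 0]
    - [0, 0, 15, 0]
    - [0, 0, 15, 0]
    - [0, 0, 15, 0]
    - [0, 0, 13, 0]
    - [0, 0, 12, 0]
    - [0, 0, 0, 0]
    - [0, 0, 0, 0]

```text
clock: 6.08
tool_pos: [0.6281, 0.1589, 0.0984]
tool_rot: [[-0.273, 0.962, -0.002], [0.962, 0.273, -0.0], [0.0, -0.002, -1.0]]
ft_force: [-0.4, -0.2, 0.1]
finger_gap: 0.0852
finger_force: 0.0
```

Call:
apply_moves:
  motion:
    - [0, 0, 0, 0]
    - [0, 0, 0, 0]
    - [0, 0, 0, 0]
    - [0, 0, 0, 0]
    - [0, 0, 0, 0]
    - [0, 0, 0, 0]
    - [0, 0, 0, 0]
    - [0, 0, 0, 0]
    - [0, 0, 0, 0]
    - [0, 0, 0, 0]
  hand: 0.74

```text
clock: 6.92
tool_pos: [0.6291, 0.1589, 0.0996]
tool_rot: [[-0.273, 0.962, 0.001], [0.962, 0.273, 0.0], [-0.0, 0.001, -1.0]]
ft_force: [-1.5, 0.2, 4.5]
finger_gap: 0.0632
finger_force: 3.4
```

```bash
python3 - <<'E'
from workcell import arm
from h import *
np.set_printoptions(precision=4,suppress=True)
s=arm.state();c=arm.capture("wrist");print(s["tool_pos"],s["ft_force"],s["wrist_torque"],s["finger_gap"],s["finger_force"])
cv2.imwrite("pics/w4.png",cv2.convertScaleAbs(c["color"][:,:,::-1],alpha=1.6,beta=15))
E
```

```text
[0.6291 0.1589 0.0996] [-1.5227  0.1841  4.4947] [-0.1675  0.2176  0.067 ] 0.06323336891848325 3.3750044927001
```

View pics/w4.png

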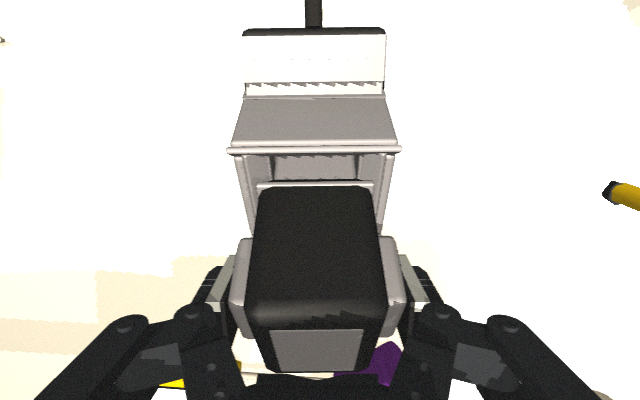

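Both pads touch the button faces, centred. Now I'll squeeze.

Call:
apply_moves:
  motion:
    - [0, 0, 0, 0]
    - [0, 0, 0, 0]
    - [0, 0, 0, 0]
    - [0, 0, 0, 0]
    - [0, 0, 0, 0]
    - [0, 0, 0, 0]
    - [0, 0, 0, 0]
    - [0, 0, 0, 0]
    - [0, 0, 0, 0]
    - [0, 0, 0, 0]
  hand: 0.55

```text
clock: 7.8
tool_pos: [0.6292, 0.1588, 0.1008]
tool_rot: [[-0.273, 0.962, 0.001], [0.962, 0.273, -0.0], [-0.001, 0.001, -1.0]]
ft_force: [-2.8, -1.6, 9.7]
finger_gap: 0.0474
finger_force: 31.0
```

Call:
apply_moves:
  motion:
    - [-0.9, 0, -1.8, 0]
    - [-1.74, 0, -3.6, 0]
    - [-1.74, 0, -3.6, 0]
    - [-1.74, 0, -3.6, 0]
    - [-1.74, 0, -3.6, 0]
    - [-1.74, 0, -3.6, 0]
    - [-1.74, 0, -3.6, 0]
    - [0, 0, 0, 0]
    - [0, 0, 0, 0]
    - [0, 0, 0, 0]

```text
clock: 8.63
tool_pos: [0.6317, 0.1477, 0.1226]
tool_rot: [[-0.272, 0.962, -0.0], [0.962, 0.272, -0.0], [-0.0, -0.0, -1.0]]
ft_force: [-0.2, -0.3, -4.4]
finger_gap: 0.0477
finger_force: 29.7
```

Call:
apply_moves:
  motion:
    - [-3.5, 0, -7.2, 0]
    - [-3.5, 0, -7.2, 0]
    - [-3.5, 0, -7.2, 0]
    - [-3.5, 0, -7.2, 0]
    - [-3.5, 0, -7.2, 0]
    - [-4.35, 0, -9, 0]
    - [-4.35, 0, -9, 0]
    - [-4.35, 0, -9, 0]
    - [0, 0, -10, 0]
    - [0, 0, 0, 0]

```text
clock: 9.47
tool_pos: [0.6421, 0.1184, 0.1992]
tool_rot: [[-0.272, 0.962, 0.006], [0.962, 0.272, 0.0], [-0.001, 0.005, -1.0]]
ft_force: [0.3, 0.8, -3.5]
finger_gap: 0.0475
finger_force: 29.8
```

```bash
python3 - <<'E'
from workcell import arm
from h import *
s=arm.state();print(s["tool_pos"],s["ft_force"],s["wrist_torque"],s["finger_gap"],s["finger_force"],s["joint_pos"])
a=arm.capture("side")["color"][100:240,290:440,::-1];b=arm.capture("wrist")["color"][:,:,::-1]
im=np.zeros((400,790,3),np.uint8);im[:,:428]=cv2.resize(a,(428,400));im[:,430:]=b[:,140:500]
cv2.imwrite("pics/s5.png",cv2.convertScaleAbs(im,alpha=1.5,beta=10))
E
```

```text
[0.64206958 0.1184059  0.19923049] [ 0.33402151  0.75611204 -3.47715977] [-0.08728446 -0.07896907 -0.02212628] 0.0474820360276585 29.83220636844635 [ 2.85635198e+00  2.32024284e+01  7.96253402e+01  1.24207884e-02
  7.68517829e+01 -1.29319309e+01]
```

View pics/s5.png

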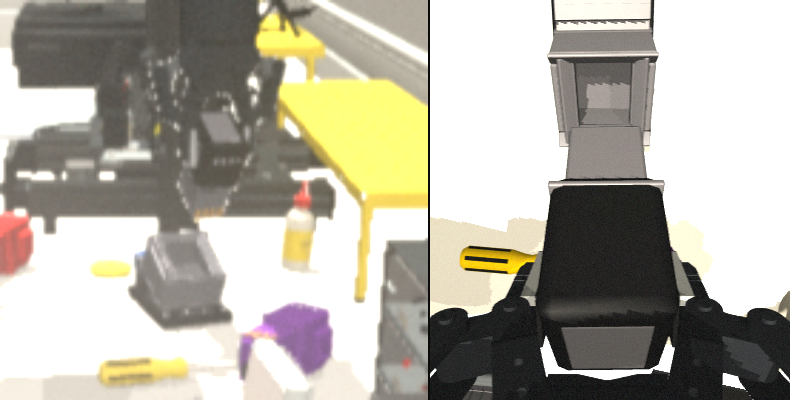

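The pack is out and held, still leaning about 26° in the grip, with its bottom towards tool +x. Now I'll carry it to the light, turning as I go.

Call:
apply_moves:
  motion:
    - [-10, -9, -6, 0]
    - [-17.7, -15.9, -6, 0]
    - [-17.7, -15.9, -6, 0]
    - [-17.7, -15.9, -6, 0]
    - [-17.7, -15.9, -6, 0]
    - [-17.7, -15.9, -6, 0]
    - [-17.7, -15.9, -6, 0]
    - [-17.7, -15.9, -6, 0]
    - [-17.7, -15.9, 0, 0]
    - [-17.7, -15.9, 0, 0]

```text
clock: 10.4
tool_pos: [0.5389, -0.0868, 0.2438]
tool_rot: [[-0.273, 0.962, -0.0], [0.962, 0.273, -0.0], [-0.0, -0.0, -1.0]]
ft_force: [-0.4, -0.6, -3.1]
finger_gap: 0.0474
finger_force: 29.8
```

Call:
apply_moves:
  motion:
    - [-17.7, -15.9, 0, 0]
    - [-17.7, -15.9, 0, 0]
    - [-17.7, -15.9, 0, 0]
    - [-17.7, -15.9, 0, 0]
    - [-17.7, -15.9, 0, 0]
    - [-17.7, -15.9, 0, 0]
    - [-8, -7, 0, 0]
    - [0, 0, 0, 7]
    - [0, 0, 0, 7]
    - [0, 0, 0, 7]

```text
clock: 11.23
tool_pos: [0.472, -0.2233, 0.2432]
tool_rot: [[0.097, 0.995, -0.001], [0.995, -0.097, 0.001], [0.001, -0.001, -1.0]]
ft_force: [-0.4, -0.3, -4.4]
finger_gap: 0.0472
finger_force: 29.8
```

Call:
apply_moves:
  motion:
    - [0, 0, 0, 7]
    - [0, 0, 0, 7]
    - [0, 0, 0, 7]
    - [0, 0, 0, 7]
    - [0, 0, 0, 7]
    - [0, 0, 0, 7]
    - [0, 0, 0, 7]
    - [0, 0, 0, 7]
    - [0, 0, 0, 7]
    - [0, 0, 0, 7]

```text
clock: 12.07
tool_pos: [0.4721, -0.2228, 0.2432]
tool_rot: [[0.968, 0.25, -0.001], [0.25, -0.968, 0.001], [-0.001, -0.001, -1.0]]
ft_force: [1.0, 0.1, -4.9]
finger_gap: 0.0477
finger_force: 29.8
```

Call:
apply_moves:
  motion:
    - [0, 0, 0, 7]
    - [0, 0, 0, 0]
    - [0, 0, 0, 0]
    - [0, 0, 0, 0]
    - [0, 0, 0, 0]
    - [0, 0, 0, 0]
    - [0, 0, 0, 0]
    - [0, 0, 0, 0]
    - [0, 0, 0, 0]
    - [0, 0, 0, 0]

```text
clock: 12.9
tool_pos: [0.4726, -0.2235, 0.2437]
tool_rot: [[0.991, 0.136, -0.0], [0.136, -0.991, 0.0], [-0.0, -0.0, -1.0]]
ft_force: [0.2, 0.7, -4.5]
finger_gap: 0.0476
finger_force: 29.8
```

```bash
python3 - <<'E'
from workcell import arm
from h import *
np.set_printoptions(precision=4,suppress=True)
s=arm.state();c=arm.capture("wrist");print(s["tool_pos"],s["tool_rot"][:,0],s["finger_gap"],s["finger_force"],s["joint_pos"])
pickle.dump(wristcam(c,s),open("w6.pkl","wb"))
b=cv2.resize(c["color"][0:300,180:480,::-1],(600,600),interpolation=cv2.INTER_CUBIC)
cv2.imwrite("pics/w6.png",cv2.convertScaleAbs(b,alpha=1.6,beta=15))
E
```

```text
[ 0.4726 -0.2235  0.2437] [ 0.9907  0.1363 -0.    ] 0.04764243316601896 29.808120131492615 [-34.8008   5.7084  95.9085  -0.      78.3868  47.3655]
```

View pics/w6.png

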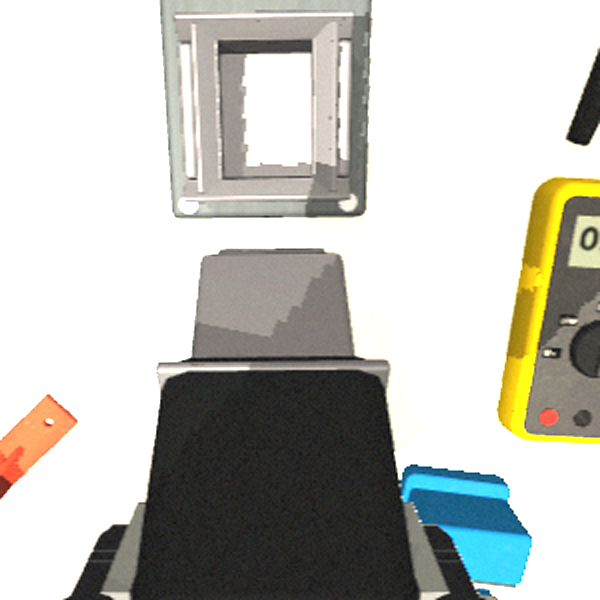

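Both the socket rim, with crop corners (187,198), (353,197), (371,13) and (175,15), and the pack are square to the image. The lateral offset is about −2 mm.

```bash
python3 - <<'E'
from h import *
np.set_printoptions(precision=4,suppress=True)
w=pickle.load(open("w6.pkl","rb"));d=pickle.load(open("d.pkl","rb"))
R=np.array([[.9907,.1363,0],[.1363,-.9907,0],[0,0,-1]]);T=np.array([.4726,-.2235,.2437])
f=lambda u,v,z:R.T@(atz(w,180+u/2,v/2,z)-T)*1e3
for n,u,v,z in(("rim NL",187,198,.061),("NR",353,197,.061),("FL",175,15,.061),("FR",371,13,.061),("throat FL",217,39,.055),("throat R",312,38,.055),("flare N",270,178,.055),("plate NL",175,216,.01),("NR",365,215,.01),("plate L0",163,1,.01),("R0",373,1,.01),("stem bot L far",203,255,.18),("R",340,255,.18),("ridge",158,363,.2237),("ridgeR",388,362,.2237)):print(n,f(u,v,z))
c=atz(d["top"],376.4,182.7,.061);print("top est",R.T@(c-T)*1e3)
E
```

```text
rim NL [ 67.1418 -37.2197 182.7   ]
NR [ 67.5469  34.3405 182.7   ]
FL [137.3879 -39.1646 182.7   ]
FR [138.1216  38.9363 182.7   ]
throat FL [129.704  -23.0924 188.7   ]
throat R [130.0829  15.894  188.7   ]
flare N [ 75.2423  -1.4465 188.7   ]
plate NL [ 55.9183 -49.7702 233.7   ]
NR [ 56.3919  46.4778 233.7   ]
plate L0 [152.3393 -50.8823 233.7   ]
R0 [152.3724  46.1371 233.7   ]
stem bot L far [ 57.9427 -19.2033  63.7   ]
R [57.9316 17.9795 63.7   ]
ridge [ 40.0703 -25.4677  20.    ]
ridgeR [40.2673 24.995  20.    ]
top est [101.0577  -0.8861 182.7   ]
```

```bash
python3 - <<'E'
from h import *
np.set_printoptions(precision=1,suppress=True)
d=pickle.load(open("d.pkl","rb"))
R=np.array([[.9907,.1363,0],[.1363,-.9907,0],[0,0,-1]]);T=np.array([.4726,-.2235,.2437])
for n,u,v,z in(("tape c",383,230,.02),("tape top",383,214,.025),("vise",410,237,.05),("vise2",426,237,.05),("bracket",345,234,.02)):print(n,R.T@(atz(d["top"],u,v,z)-T)*1e3)
print("tape side",[R.T@(atz(d["side"],u,v,.025)-T)*1e3 for u,v in((278,270),(299,270))])
E
```

```text
tape c [-51.7   5.1 223.7]
tape top [  0.   11.4 218.7]
vise [-84.   83.9 193.7]
vise2 [-90.2 134.5 193.7]
bracket [ -49.6 -119.8  223.7]
tape side [array([-48.9,  17.2, 218.7]), array([ -4.7,  23.8, 218.7])]
```

Call:
apply_moves:
  motion:
    - [4, -2.3, 0, 0]
    - [0, 0, 20, 0]
    - [0, 0, 20, 0]
    - [0, 0, 20, 0]
    - [0, 0, 20, 0]
    - [0, 0, 20, 0]
    - [0, 0, 20, 0]
    - [0, 0, 12, 0]
    - [0, 0, 5, 0]
    - [0, 0, 0, 0]

```text
clock: 13.78
tool_pos: [0.4757, -0.2201, 0.1055]
tool_rot: [[0.991, 0.136, -0.002], [0.136, -0.991, 0.002], [-0.002, -0.002, -1.0]]
ft_force: [0.1, -0.3, -4.7]
finger_gap: 0.0473
finger_force: 29.8
```

Call:
apply_moves:
  motion:
    - [0, 0, 0, 0]
    - [0, 0, 0, 0]
    - [1, 0, 0, 0]
    - [2, 0, 0, 0]
    - [2, 0, 0, 0]
    - [2, 0, 0, 0]
    - [2, 0, 0, 0]
    - [2, 0, 0, 0]
    - [0, 0, 0, 0]
    - [0, 0, 0, 0]

```text
clock: 14.62
tool_pos: [0.4826, -0.2195, 0.1069]
tool_rot: [[0.99, 0.138, -0.012], [0.138, -0.99, 0.0], [-0.011, -0.002, -1.0]]
ft_force: [-16.2, -3.0, 5.5]
finger_gap: 0.0476
finger_force: 32.4
```

Call:
apply_moves:
  motion:
    - [1, 0, -0.5, 0]
    - [1, 0, -0.5, 0]
    - [1, 0, -0.5, 0]
    - [1, 0, -0.5, 0]
    - [1, 0, 0, 0]
    - [1, 0, 0, 0]
    - [0, 0, 0, 0]
    - [0, 0, 0, 0]
    - [0, 0, 0, 0]
    - [0, 0, 0, 0]

```text
clock: 15.45
tool_pos: [0.4868, -0.2189, 0.1095]
tool_rot: [[0.99, 0.138, -0.016], [0.138, -0.99, 0.0], [-0.016, -0.002, -1.0]]
ft_force: [-21.6, -2.5, 12.7]
finger_gap: 0.0475
finger_force: 33.9
```

```bash
python3 - <<'E'
from workcell import arm
from h import *
s=arm.state();print(s["tool_pos"],s["ft_force"],s["wrist_torque"])
c=arm.capture("wrist")
a=arm.capture("side")["color"][170:290,250:410,::-1];b=c["color"][:,:,::-1]
pickle.dump(wristcam(c,s),open("w7.pkl","wb"))
im=np.zeros((400,790,3),np.uint8);im[:300,:400]=cv2.resize(a,(400,300),interpolation=cv2.INTER_CUBIC);im[:,430:]=b[:,140:500]
cv2.imwrite("pics/s7.png",cv2.convertScaleAbs(im,alpha=1.5,beta=10))
E
```

```text
[ 0.48676466 -0.21892398  0.10948639] [-21.58740605  -2.48444836  12.66432631] [-0.32312619  3.75859925  0.11733431]
```

Call:
apply_moves:
  motion:
    - [0, 0, -2, 0]
    - [0, 0, -2, 0]
    - [0, 0, -1, 0]
    - [1, 0, -1, 0]
    - [1, 0, -1, 0]
    - [1, 0, -1, 0]
    - [1, 0, -0.5, 0]
    - [1, 0, -0.5, 0]
    - [0, 0, 0, 0]
    - [0, 0, 0, 0]
  hand: 0.565

```text
clock: 16.38
tool_pos: [0.4983, -0.2175, 0.1177]
tool_rot: [[0.991, 0.136, 0.0], [0.136, -0.991, 0.0], [0.0, -0.0, -1.0]]
ft_force: [-4.1, 0.3, -4.0]
finger_gap: 0.048
finger_force: 20.7
```

Call:
apply_moves:
  motion:
    - [1.5, 0, -1, 0]
    - [1.5, 0, -1, 0]
    - [1.5, 0, -1, 0]
    - [1.5, 0, -1, 0]
    - [1.5, 0, -0.5, 0]
    - [1.5, 0, 0, 0]
    - [1.5, 0, 0, 0]
    - [1.5, 0, 0, 0]
    - [0, 0, 0, 0]
    - [0, 0, 0, 0]

```text
clock: 17.22
tool_pos: [0.5105, -0.2165, 0.1226]
tool_rot: [[0.991, 0.136, 0.001], [0.136, -0.991, -0.001], [0.001, 0.001, -1.0]]
ft_force: [-2.9, -0.6, -2.2]
finger_gap: 0.0483
finger_force: 20.6
```

```bash
python3 - <<'E'
from workcell import arm
from h import *
s=arm.state();print(s["tool_pos"],s["ft_force"])
a=arm.capture("side")["color"][170:290,250:410,::-1];c=arm.capture("wrist");b=c["color"][:,:,::-1]
pickle.dump(wristcam(c,s),open("w8.pkl","wb"))
im=np.zeros((400,790,3),np.uint8);im[:300,:400]=cv2.resize(a,(400,300),interpolation=cv2.INTER_CUBIC);im[:,430:]=b[:,140:500]
im=cv2.convertScaleAbs(im,alpha=1.5,beta=10);cv2.imwrite("pics/s8.png",im)
E
```

```text
[ 0.51051024 -0.21646675  0.12257417] [-2.9123958  -0.6415045  -2.23894762]
```

View pics/s8.png

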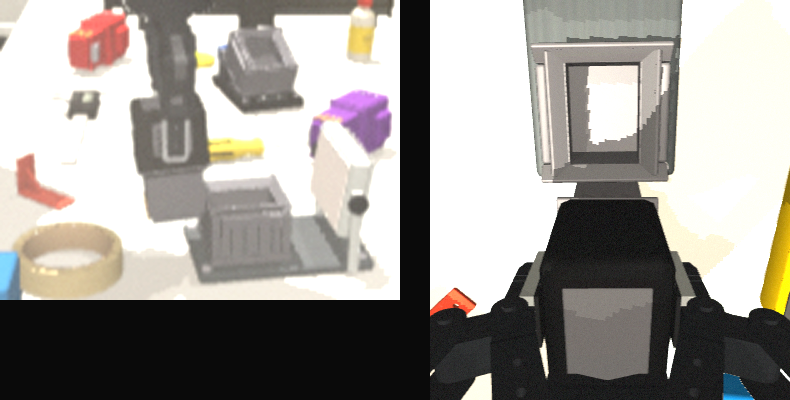

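The side view shows the pack almost upright, with its bottom still slightly towards +x and about 4 mm of travel left against the wall. In the wrist view it stands square to the socket. I'll push a last bit, lift clear, and measure the tilt from the top label's back edge.

Call:
apply_moves:
  motion:
    - [1, 0, 0, 0]
    - [1, 0, 0, 0]
    - [1, 0, 0, 0]
    - [0.5, 0, 0, 0]
    - [0, 0, 0, 0]
    - [0, 0, 0, 0]
    - [0, 0, 0, 0]
    - [0, 0, 0, 0]
    - [0, 0, 0, 0]
    - [0, 0, 0, 0]

```text
clock: 18.15
tool_pos: [0.5135, -0.2157, 0.1222]
tool_rot: [[0.991, 0.136, 0.0], [0.136, -0.991, -0.0], [0.0, 0.0, -1.0]]
ft_force: [-4.1, -2.9, -1.4]
finger_gap: 0.0484
finger_force: 20.6
```

```bash
cat > tilt.py <<'E'
from workcell import arm
from h import *
np.set_printoptions(precision=4,suppress=True)
s=arm.state();c=arm.capture("wrist");print(s["tool_pos"],s["ft_force"])
pickle.dump(wristcam(c,s),open("w9.pkl","wb"))
def back(c,thr=None):  # row profile across label, columns 300..336
    g=cv2.cvtColor(c["color"],cv2.COLOR_RGB2GRAY)[:,300:336].astype(float).mean(1);return g
H=c["hand_eye"];K=c["camera_matrix"]
def pr(p):
    q=np.linalg.inv(H)@np.r_[p,1];q=K@[q[0],-q[1],-q[2]];return q[:2]/q[2]
# label back edge offset from w1 (plane through top centre, lean .45)
w1=pickle.load(open("w1.pkl","rb"))
x=np.array([-.274,.962,0]);ax=np.array([0,0,.9])-.435*x;ux=.9*x+np.array([0,0,.435]);P=np.array([.631,.1494,.1225])
def onplane(u,v):
    o,r=ray(w1,u,v);t=((P-o)@ax)/(r@ax);return (o+t*r-P)@ux
b,f=onplane(315,340/3.75),onplane(315,514/3.75);e=(b-f)/2;print("label edges",b,f)
for ph in range(-6,16,2):
    a=np.radians(ph);up=np.array([-np.sin(a),0,-np.cos(a)]);fx=np.array([np.cos(a),0,-np.sin(a)])
    print(ph,[round(pr(np.array([0,0,-.001])+.025*up+k*fx)[1],1) for k in(e,-e)])
for n in("w8.pkl","w9.pkl"):
    g=back(pickle.load(open(n,"rb")));d=np.diff(g[200:399]);i=np.argsort(-np.abs(d))[:6];print(n,[(200+j,round(d[j])) for j in sorted(i)])
E
python3 tilt.py
```

```text
[ 0.5135 -0.2157  0.1222] [-4.1246 -2.8605 -1.4052]
label edges 0.020139786171129336 -0.02265417262274588
-6 [np.float64(264.2), np.float64(374.9)]
-4 [np.float64(267.6), np.float64(375.4)]
-2 [np.float64(271.1), np.float64(375.8)]
0 [np.float64(274.6), np.float64(376.1)]
2 [np.float64(278.1), np.float64(376.2)]
4 [np.float64(281.7), np.float64(376.3)]
6 [np.float64(285.3), np.float64(376.2)]
8 [np.float64(289.0), np.float64(375.9)]
10 [np.float64(292.7), np.float64(375.6)]
12 [np.float64(296.3), np.float64(375.2)]
14 [np.float64(300.0), np.float64(374.6)]
w8.pkl [(np.int64(287), 39), (np.int64(288), 24), (np.int64(376), -12), (np.int64(377), -14), (np.int64(378), -15), (np.int64(379), -13)]
w9.pkl [(np.int64(200), -46), (np.int64(201), -15), (np.int64(284), 50), (np.int64(376), -13), (np.int64(377), -14), (np.int64(378), -15)]
```

Call:
apply_moves:
  motion:
    - [1, 0, 0, 0]
    - [1, 0, 0, 0]
    - [1, 0, 0, 0]
    - [1, 0, 0, 0]
    - [0, 0, 0, 0]
    - [0, 0, 0, 0]
    - [0, 0, 0, 0]
    - [0, 0, 0, 0]
    - [0, 0, 0, 0]
    - [0, 0, 0, 0]

```text
clock: 19.03
tool_pos: [0.5175, -0.2149, 0.1222]
tool_rot: [[0.991, 0.136, 0.0], [0.136, -0.991, 0.0], [0.0, -0.0, -1.0]]
ft_force: [-3.7, 0.1, -1.9]
finger_gap: 0.0483
finger_force: 20.6
```

```bash
python3 tilt.py | grep -v "^-\|^[02468]\|^1"
```

```text
[ 0.5175 -0.2149  0.1222] [-3.6913  0.102  -1.9357]
label edges 0.020139786171129336 -0.02265417262274588
w8.pkl [(np.int64(287), 39), (np.int64(288), 24), (np.int64(376), -12), (np.int64(377), -14), (np.int64(378), -15), (np.int64(379), -13)]
w9.pkl [(np.int64(202), 27), (np.int64(203), -61), (np.int64(279), 54), (np.int64(377), -14), (np.int64(378), -16), (np.int64(379), -13)]
```

Call:
apply_moves:
  motion:
    - [1, 0, 0, 0]
    - [1.5, 0, 0, 0]
    - [0, 0, 0, 0]
    - [0, 0, -7, 0]
    - [0, 0, -10, 0]
    - [0, 0, -10, 0]
    - [0, 0, -10, 0]
    - [0, 0, -3, 0]
    - [0, 0, 0, 0]
    - [0, 0, 0, 0]

```text
clock: 19.92
tool_pos: [0.5203, -0.2148, 0.1629]
tool_rot: [[0.991, 0.136, 0.001], [0.136, -0.991, -0.001], [0.001, 0.001, -1.0]]
ft_force: [0.7, 0.0, -4.6]
finger_gap: 0.0481
finger_force: 20.3
```

Call:
apply_moves:
  motion:
    - [8, 0, 0, 0]
    - [10, 0, 0, 0]
    - [10, 0, 0, 0]
    - [10, 0, 0, 0]
    - [10, 0, 0, 0]
    - [5.5, 0, 0, 0]
    - [0, 0, 0, 0]
    - [0, 0, 0, 0]
    - [0, 0, 0, 0]
    - [0, 0, 0, 0]

```text
clock: 20.75
tool_pos: [0.5724, -0.2074, 0.162]
tool_rot: [[0.991, 0.136, -0.001], [0.136, -0.991, 0.0], [-0.001, -0.0, -1.0]]
ft_force: [-0.1, -0.2, -4.5]
finger_gap: 0.0485
finger_force: 20.3
```

```bash
python3 tilt.py | grep -v "^-\|^[02468]\|^1"; python3 - <<'E'
from h import *
R=np.array([[.9907,.1363,0],[.1363,-.9907,0],[0,0,-1]]);T=np.array([.4726,-.2235,.2437])
w=pickle.load(open("w9.pkl","rb"));C=-w["world_to_cam"][:3,:3].T@w["world_to_cam"][:3,3]
g=cv2.cvtColor(w["color"],cv2.COLOR_RGB2GRAY)
for v in(300,330):
    r=g[v].astype(float);d=np.diff(cv2.GaussianBlur(r[None],(3,1),0)[0]);print(v,[(int(j),round(d[j])) for j in range(220,420) if abs(d[j])>18])
E
```

```text
[ 0.5724 -0.2074  0.162 ] [-0.1114 -0.157  -4.4651]
label edges 0.020139786171129336 -0.02265417262274588
w8.pkl [(np.int64(287), 39), (np.int64(288), 24), (np.int64(376), -12), (np.int64(377), -14), (np.int64(378), -15), (np.int64(379), -13)]
w9.pkl [(np.int64(203), 26), (np.int64(205), -29), (np.int64(277), 36), (np.int64(377), -23), (np.int64(378), -29), (np.int64(379), -26)]
300 [(234, 24), (235, 45), (236, 34), (242, -30), (243, -42), (244, -22), (272, 20), (273, 22), (360, -19), (361, -22), (389, 20), (390, 40), (391, 33), (397, -36), (398, -50), (399, -28)]
330 [(274, 19), (359, -19), (360, -21)]
```

Call:
apply_moves:
  motion:
    - [0.5, 0, 5, 0]
    - [0, 0, 6, 0]
    - [0, 0, 6, 0]
    - [0, 0, 5, 0]
    - [0, 0, 4, 0]
    - [0, 0, 4, 0]
    - [0, 0, 3, 0]
    - [0, 0, 3, 0]
    - [0, 0, 0, 0]
    - [0, 0, 0, 0]
  hand: 0.55

```text
clock: 21.63
tool_pos: [0.5776, -0.2075, 0.1311]
tool_rot: [[0.991, 0.136, 0.01], [0.136, -0.991, -0.002], [0.01, 0.003, -1.0]]
ft_force: [2.6, 4.3, 10.8]
finger_gap: 0.0474
finger_force: 32.3
```

Call:
apply_moves:
  motion:
    - [0, 0, -6, 0]
    - [0, 0, 0, 0]
    - [1.5, -1.3, 0, 0]
    - [0, 0, 0, 0]
    - [0, 0, 3, 0]
    - [0, 0, 3, 0]
    - [0, 0, 2, 0]
    - [0, 0, 2, 0]
    - [0, 0, 0, 0]
    - [0, 0, 0, 0]

```text
clock: 22.47
tool_pos: [0.5807, -0.2064, 0.1287]
tool_rot: [[0.991, 0.136, 0.014], [0.136, -0.991, -0.002], [0.014, 0.004, -1.0]]
ft_force: [6.1, 4.4, 18.1]
finger_gap: 0.0474
finger_force: 33.8
```

```bash
python3 tilt.py | grep -v "^-\|^[02468]\|^1";  python3 - <<'E'
from h import *
np.set_printoptions(precision=1,suppress=True,linewidth=150)
w=pickle.load(open("w9.pkl","rb"));g=cv2.cvtColor(w["color"],cv2.COLOR_RGB2GRAY).astype(float)
def ed(r,a,b,t):
    d=np.diff(cv2.GaussianBlur(r[None],(3,1),0)[0]);return [(j,round(d[j])) for j in range(a,b) if abs(d[j])>t and abs(d[j])>=abs(d[j-1]) and abs(d[j])>=abs(d[j+1])]
print("col317 rows",ed(g[:,312:322].mean(1),5,399,8))
for v in(120,150,170,190,230): print(v,ed(g[v-1:v+2].mean(0),200,440,10))
E
```

```text
[ 0.5807 -0.2064  0.1287] [ 6.1201  4.4465 18.0532]
label edges 0.020139786171129336 -0.02265417262274588
w8.pkl [(np.int64(287), 39), (np.int64(288), 24), (np.int64(376), -12), (np.int64(377), -14), (np.int64(378), -15), (np.int64(379), -13)]
w9.pkl [(np.int64(202), -15), (np.int64(203), -39), (np.int64(207), 31), (np.int64(208), -39), (np.int64(268), 45), (np.int64(377), -17)]
col317 rows [(32, -13), (42, -19), (53, -33), (55, 40), (95, -38), (98, 53), (102, -51), (143, -11), (161, -9), (177, 14), (180, -11), (188, 13), (203, -17), (209, -17), (268, 24), (379, -25)]
120 [(242, -66), (359, -16), (382, 44)]
150 [(244, -58), (281, -16), (381, 50)]
170 [(246, -63), (260, -24), (380, 50)]
190 [(248, -63), (255, -12), (263, 31), (266, -29), (280, -11), (283, 11), (298, 22), (307, -21), (343, -17), (345, 12), (379, 51), (416, 15)]
230 [(251, -67), (258, 22), (262, -48), (371, 14), (378, 42), (421, 16), (430, -20)]
```

```bash
python3 - <<'E'
from h import *
np.set_printoptions(precision=1,suppress=True,linewidth=150)
R=np.array([[.9907,.1363,0],[.1363,-.9907,0],[0,0,-1]]);T=np.array([.4726,-.2235,.2437])
w8=pickle.load(open("w8.pkl","rb"));w9=pickle.load(open("w9.pkl","rb"))
f=lambda w,u,v,z:(R.T@(atz(w,u,v,z)-T)*1e3)[:2]
for v,l,r in((120,242.5,382.5),(170,246.5,380.5),(230,251.5,378.5)): a,b=f(w9,l,v,.01),f(w9,r,v,.01);print("plate w9",a,b,(a+b)/2)
def ed(r,a,b,t):
    d=np.diff(cv2.GaussianBlur(r[None],(3,1),0)[0]);return [(j,round(d[j])) for j in range(a,b) if abs(d[j])>t and abs(d[j])>=abs(d[j-1]) and abs(d[j])>=abs(d[j+1])]
g=cv2.cvtColor(w8["color"],cv2.COLOR_RGB2GRAY).astype(float)
for v in(20,70,90,110,130,150): print(v,ed(g[v-1:v+2].mean(0),225,410,7))
for u in(285,300,315,330,342): print("col",u,ed(g[:,u-1:u+2].mean(1),5,200,9))
for n,u,v,z in(("FL",241,44,.061),("FR",393,42,.061),("NL",252,181,.061),("NR",376,181,.061),("tFL",277,64,.055),("tFR",349,64,.055),("tNL",277,163,.055),("tNR",348,163,.055)):print(n,f(w8,u,v,z))
E
```

```text
plate w9 [167.2 -53.5] [167.1  44.3] [167.1  -4.6]
plate w9 [131.5 -53. ] [131.2  44.9] [131.3  -4. ]
plate w9 [ 84.  -52.1] [83.7 46. ] [83.8 -3.1]
20 [(233, -63), (236, 8), (388, -8), (391, 64)]
70 [(237, -60), (240, 9), (246, 18), (252, -20), (255, 21), (257, -22), (272, 13), (275, -41), (278, 17), (297, 30), (347, -40), (349, 34), (352, -9), (369, -21), (372, 39), (378, -25), (388, 43)]
90 [(239, -63), (242, 8), (245, -9), (247, 23), (254, -22), (256, 22), (258, -20), (273, 13), (276, -42), (279, 18), (298, 32), (347, -43), (349, 37), (365, 8), (368, -16), (371, 28), (373, -15), (377, -24), (387, 52)]
110 [(241, -64), (243, 14), (249, 16), (255, -26), (257, 19), (260, -19), (274, 12), (277, -43), (280, 17), (296, 12), (299, 22), (346, -43), (349, 34), (351, -9), (365, -17), (368, -7), (370, 13), (377, -9), (386, 52)]
130 [(242, -60), (245, 9), (248, -8), (250, 21), (256, -17), (259, 18), (261, -22), (275, 11), (278, -43), (280, 18), (300, 31), (346, -53), (349, 18), (351, -11), (367, -8), (370, 10), (376, -12), (385, 54)]
150 [(244, -66), (247, 9), (252, 19), (258, -17), (260, 24
[... 261 characters left out ...]
(196, 15), (199, -28)]
col 300 [(35, -19), (43, 28), (46, -29), (61, -24), (65, 60), (109, -21), (112, 13), (128, -28), (138, 14), (140, -36), (151, -22), (163, 13), (181, -18), (199, -24)]
col 315 [(37, -24), (42, 28), (45, -24), (61, -29), (65, 61), (138, -29), (151, -22), (163, 15), (180, -17), (199, -23)]
col 330 [(35, -23), (41, 27), (45, -25), (61, -29), (65, 54), (137, -17), (139, -18), (150, -20), (163, 15), (180, -15), (199, -23)]
col 342 [(36, -22), (42, 29), (45, -25), (61, -25), (65, 46), (135, -21), (150, -22), (163, 14), (180, -14), (199, -24)]
FL [137.9 -39.6]
FR [138.8  36.2]
NL [ 67.  -38.4]
NR [66.9 31.6]
tFL [128.9 -22.6]
tFR [128.9  15.1]
tNL [ 75.9 -24.6]
tNR [75.9 16.1]
```

Call:
apply_moves:
  motion:
    - [0, 0, -8, 0]
    - [0, 0, -8, 0]
    - [0, 0, -8, 0]
    - [0, 0, -4, 0]
    - [0, 0, 0, -1]
    - [0, 0, 0, 0]
    - [0, 0, 0, 0]
    - [0, 0, 0, 0]
    - [0, 0, 0, 0]
    - [0, 0, 0, 0]

```text
clock: 23.35
tool_pos: [0.5744, -0.2057, 0.1497]
tool_rot: [[0.988, 0.153, -0.001], [0.153, -0.988, 0.0], [-0.001, -0.001, -1.0]]
ft_force: [-0.8, 0.5, -4.8]
finger_gap: 0.0478
finger_force: 30.1
```

```bash
python3 tilt.py | grep -v "^-\|^[02468]\|^1";  python3 - <<'E'
from h import *
from workcell import arm
np.set_printoptions(precision=2,suppress=True,linewidth=150)
R=np.array([[.9907,.1363,0],[.1363,-.9907,0],[0,0,-1]]);T=np.array([.4726,-.2235,.2437])
s=arm.state();print(R.T@(s["tool_pos"]-T)*1e3,s["tool_rot"])
w9=pickle.load(open("w9.pkl","rb"));g=cv2.cvtColor(w9["color"],cv2.COLOR_RGB2GRAY).astype(float)
f=lambda w,u,v,z:(s["tool_rot"].T@(atz(w,u,v,z)-s["tool_pos"])*1e3)[:2]
for v in(60,100,150,190):
    d=np.diff(cv2.GaussianBlur(g[v-1:v+2].mean(0)[None],(3,1),0)[0]);l=200+np.argmin(d[200:300]);r=350+np.argmax(d[350:440]);a,b=f(w9,l+.5,v,.01),f(w9,r+.5,v,.01);print(l,r,a,b,(a+b)/2)
E
```

```text
[ 0.5744 -0.2057  0.1497] [-0.805   0.482  -4.7535]
label edges 0.020139786171129336 -0.02265417262274588
w8.pkl [(np.int64(287), 39), (np.int64(288), 24), (np.int64(376), -12), (np.int64(377), -14), (np.int64(378), -15), (np.int64(379), -13)]
w9.pkl [(np.int64(202), -22), (np.int64(208), -46), (np.int64(269), 30), (np.int64(270), 21), (np.int64(377), -22), (np.int64(378), -24)]
[103.34  -3.69  93.88] [[ 0.99  0.15 -0.  ]
 [ 0.15 -0.99  0.  ]
 [-0.   -0.   -1.  ]]
205 429 [ 96.   -79.73] [96.   80.83] [96.    0.55]
251 383 [ 68.37 -48.46] [68.35 49.54] [68.36  0.54]
254 380 [ 30.91 -48.42] [30.88 49.51] [30.89  0.55]
256 377 [ -1.68 -48.7 ] [-1.73 49.01] [-1.7   0.16]
```

Call:
apply_moves:
  motion:
    - [3, 0.3, 0, 0]
    - [0, 0, 4, 0]
    - [0, 0, 4, 0]
    - [0, 0, 4, 0]
    - [0, 0, 3, 0]
    - [0, 0, 2, 0]
    - [0, 0, 2, 0]
    - [0, 0, 2, 0]
    - [0, 0, 0, 0]
    - [0, 0, 0, 0]

```text
clock: 24.23
tool_pos: [0.5792, -0.206, 0.1304]
tool_rot: [[0.988, 0.153, 0.004], [0.153, -0.988, -0.001], [0.004, 0.002, -1.0]]
ft_force: [3.6, 0.8, -0.0]
finger_gap: 0.0475
finger_force: 30.9
```

Call:
apply_moves:
  motion:
    - [1, 0, 0, 0]
    - [1, 0, 0, 0]
    - [0, 0, 0, 0]
    - [0, 0, 0, 0]
    - [0, 0, 2, 0]
    - [0, 0, 2, 0]
    - [0, 0, 0, 0]
    - [0, 0, 0, 0]
    - [0, 0, 0, 0]
    - [0, 0, 0, 0]

```text
clock: 25.07
tool_pos: [0.5819, -0.2056, 0.1281]
tool_rot: [[0.988, 0.153, 0.005], [0.153, -0.988, -0.001], [0.005, 0.002, -1.0]]
ft_force: [3.3, 2.0, 9.2]
finger_gap: 0.0477
finger_force: 32.4
```

Call:
apply_moves:
  motion:
    - [0, 0, -4, 0]
    - [-2, 0, 0, 0]
    - [-2, 0, 0, 0]
    - [-2, 0, 0, 0]
    - [-2, 0, 0, 0]
    - [-1.5, 0, 0, 0]
    - [-1.5, 0, 0, 0]
    - [0, 0, 0, 0]
    - [0, 0, 0, 0]
    - [0, 0, 0, 0]
  hand: 0.565

```text
clock: 25.9
tool_pos: [0.5722, -0.2067, 0.1321]
tool_rot: [[0.988, 0.153, 0.009], [0.153, -0.988, 0.0], [0.009, 0.001, -1.0]]
ft_force: [6.9, 3.8, 8.1]
finger_gap: 0.0483
finger_force: 22.6
```

```bash
cat > edge.py <<'E'
from workcell import arm
from h import *
np.set_printoptions(precision=2,suppress=True,linewidth=150)
R=np.array([[.9907,.1363,0],[.1363,-.9907,0],[0,0,-1]]);T=np.array([.4726,-.2235,.2437])
s=arm.state();p=s["tool_pos"];print("frame",R.T@(p-T)*1e3,"ft",s["ft_force"])
w=arm.capture("wrist")["color"];g=cv2.cvtColor(w,cv2.COLOR_RGB2GRAY)[:,300:336].astype(float).mean(1);d=np.diff(g)
print("label row",250+np.argmax(d[250:310]))
c=arm.capture("side");g=cv2.cvtColor(c["color"],cv2.COLOR_RGB2GRAY).astype(float)
# tilt from side: head right/left edges at several heights near the expected head outline
for h in(.015,0,-.02,-.045):   # heights relative to TCP
    q=[proj(c,p+R@np.array([dx,.025,-h])) for dx in(-.031,.031)]
    v=int(round(q[0][1]));d=np.diff(cv2.GaussianBlur(g[v-1:v+2].mean(0)[None],(3,1),0)[0])
    print(h,v,[round(x[0],1) for x in q],[(j,round(d[j])) for j in range(int(q[0][0])-14,int(q[1][0])+15) if abs(d[j])>9 and abs(d[j])>=abs(d[j-1]) and abs(d[j])>=abs(d[j+1])])
E
python3 edge.py
```

```text
frame [100.99  -3.1  111.61] ft [6.9  3.78 8.13]
label row 275
0.015 214 [np.float64(333.8), np.float64(363.2)] [(330, -56), (341, 10), (344, 14), (346, -23), (353, 16), (356, -18), (362, 35), (369, 12)]
0 221 [np.float64(333.7), np.float64(363.0)] [(329, -53), (340, 11), (344, 16), (346, -23), (353, 14), (355, -14), (361, 59), (373, -48)]
-0.02 230 [np.float64(333.7), np.float64(362.7)] [(323, -25), (331, -28), (361, 42), (373, -51), (376, 24)]
-0.045 241 [np.float64(333.6), np.float64(362.4)] [(328, -19), (331, -32), (360, 43), (373, -27)]
```

Call:
apply_moves:
  motion:
    - [0, 0, -1, 0]
    - [-1, 0, -1, 0]
    - [-1, 0, 0, 0]
    - [-1, 0, 0, 0]
    - [-1, 0, 0, 0]
    - [-1, 0, 0, 0]
    - [0, 0, 0, 0]
    - [0, 0, 0, 0]
    - [0, 0, 0, 0]
    - [0, 0, 0, 0]

```text
clock: 26.83
tool_pos: [0.5666, -0.2075, 0.1335]
tool_rot: [[0.988, 0.153, 0.007], [0.153, -0.988, 0.0], [0.007, 0.001, -1.0]]
ft_force: [6.3, 2.9, 6.3]
finger_gap: 0.0482
finger_force: 22.4
```

```bash
python3 edge.py
```

```text
frame [ 95.26  -3.04 110.19] ft [6.35 2.93 6.27]
label row 281
0.015 214 [np.float64(331.0), np.float64(360.5)] [(328, -48), (338, 11), (341, 13), (343, -19), (350, 16), (353, -20), (359, 27), (369, 12)]
0 221 [np.float64(331.0), np.float64(360.3)] [(328, -51), (341, 15), (343, -19), (350, 14), (353, -18), (359, 60), (373, -48)]
-0.02 230 [np.float64(331.0), np.float64(360.1)] [(323, -25), (330, -29), (356, 19), (359, 27), (373, -51)]
-0.045 240 [np.float64(330.9), np.float64(359.8)] [(327, -9), (330, -42), (356, 24), (360, 27), (373, -24)]
```

Call:
apply_moves:
  motion:
    - [2, 0, -3, 0]
    - [3, 0, -2, 0]
    - [3, 0, 0, 0]
    - [3, 0, 0, 0]
    - [2.4, 0, 0, 0]
    - [0, 0, 0, 0]
    - [0, 0, 0, 0]
    - [0, 0, 3, 0]
    - [0, 0, 3, 0]
    - [0, 0, 0, 0]
  hand: 0.55

```text
clock: 27.77
tool_pos: [0.5763, -0.2055, 0.1291]
tool_rot: [[0.988, 0.153, -0.002], [0.153, -0.988, 0.001], [-0.002, -0.001, -1.0]]
ft_force: [0.0, -0.2, -4.9]
finger_gap: 0.0476
finger_force: 30.2
```

```bash
python3 edge.py
```

```text
frame [105.18  -3.75 114.62] ft [ 0.   -0.18 -4.92]
label row 280
0.015 215 [np.float64(335.7), np.float64(365.0)] [(332, -57), (343, 10), (346, 13), (348, -21), (355, 15), (358, -18), (364, 50), (374, -9), (378, -15)]
0 222 [np.float64(335.7), np.float64(364.8)] [(332, -58), (342, 10), (346, 16), (348, -25), (355, 17), (358, -15), (364, 54), (373, -47), (377, 32)]
-0.02 231 [np.float64(335.6), np.float64(364.5)] [(323, -26), (327, -9), (334, -18), (363, 33), (373, -46), (375, 22)]
-0.045 242 [np.float64(335.5), np.float64(364.2)] [(328, -33), (334, -23), (360, 40), (373, -27)]
```

It's free and below the earlier contact height now. Continuing down.

Call:
apply_moves:
  motion:
    - [0, 0, 3, 0]
    - [0, 0, 3, 0]
    - [0, 0, 3, 0]
    - [0, 0, 2, 0]
    - [0, 0, 2, 0]
    - [0, 0, 2, 0]
    - [0, 0, 0, 0]
    - [0, 0, 0, 0]
    - [0, 0, 0, 0]
    - [0, 0, 0, 0]

```text
clock: 28.7
tool_pos: [0.5773, -0.2059, 0.1154]
tool_rot: [[0.988, 0.153, 0.0], [0.153, -0.988, -0.0], [0.0, 0.0, -1.0]]
ft_force: [-0.4, 0.3, -4.3]
finger_gap: 0.0474
finger_force: 30.2
```

Call:
apply_moves:
  motion:
    - [0, 0, 3, 0]
    - [0, 0, 3, 0]
    - [0, 0, 2, 0]
    - [0, 0, 2, 0]
    - [0, 0, 1, 0]
    - [0, 0, 1, 0]
    - [0, 0, 0, 0]
    - [0, 0, 0, 0]
    - [0, 0, 0, 0]
    - [0, 0, 0, 0]

```text
clock: 29.53
tool_pos: [0.5772, -0.2058, 0.1034]
tool_rot: [[0.988, 0.153, 0.0], [0.153, -0.988, -0.0], [0.0, 0.0, -1.0]]
ft_force: [-0.5, -0.0, -4.0]
finger_gap: 0.0476
finger_force: 30.2
```

Call:
apply_moves:
  motion:
    - [0, 0, 1, 0]
    - [0, 0, 1, 0]
    - [0, 0, 1, 0]
    - [0, 0, 1, 0]
    - [0, 0, 1, 0]
    - [0, 0, 1, 0]
    - [0, 0, 0, 0]
    - [0, 0, 0, 0]
    - [0, 0, 0, 0]
    - [0, 0, 0, 0]

```text
clock: 30.37
tool_pos: [0.5772, -0.2058, 0.0973]
tool_rot: [[0.988, 0.153, 0.0], [0.153, -0.988, -0.0], [0.0, 0.0, -1.0]]
ft_force: [-0.2, -0.5, -3.9]
finger_gap: 0.0477
finger_force: 30.2
```

Call:
apply_moves:
  motion:
    - [0, 0, 1, 0]
    - [0, 0, 1, 0]
    - [0, 0, 1, 0]
    - [0, 0, 1, 0]
    - [0, 0, 1, 0]
    - [0, 0, 1, 0]
    - [0, 0, 0, 0]
    - [0, 0, 0, 0]
    - [0, 0, 0, 0]
    - [0, 0, 0, 0]

```text
clock: 31.2
tool_pos: [0.5774, -0.2059, 0.0944]
tool_rot: [[0.988, 0.154, 0.0], [0.154, -0.988, -0.0], [0.0, 0.0, -1.0]]
ft_force: [-6.2, 2.9, 11.5]
finger_gap: 0.0478
finger_force: 32.8
```

Call:
apply_moves:
  motion:
    - [0, 0, 1, 0]
    - [0, 0, 1, 0]
    - [0, 0, 1, 0]
    - [0, 0, 0, 0]
    - [0, 0, 0, 0]
    - [0, 0, 0, 0]
    - [0, 0, 0, 0]
    - [0, 0, 0, 0]
    - [0, 0, 0, 0]
    - [0, 0, 0, 0]

```text
clock: 32.03
tool_pos: [0.5778, -0.2059, 0.0943]
tool_rot: [[0.988, 0.154, 0.001], [0.154, -0.988, -0.001], [0.001, 0.001, -1.0]]
ft_force: [-11.8, 5.0, 25.3]
finger_gap: 0.0473
finger_force: 34.9
```

```bash
python3 edge.py
```

```text
frame [106.57  -3.07 149.36] ft [-11.81   5.03  25.28]
label row 281
0.015 231 [np.float64(336.3), np.float64(365.3)] [(323, -27), (332, -22), (343, 11), (346, 11), (349, -20), (355, 15), (358, -18), (364, 56), (373, -46), (375, 21)]
0 238 [np.float64(336.3), np.float64(365.0)] [(332, -55), (343, 10), (346, 13), (348, -18), (355, 17), (358, -16), (363, 54), (374, -23)]
-0.02 246 [np.float64(336.2), np.float64(364.8)] [(328, -48), (364, 52), (373, -25)]
-0.045 257 [np.float64(336.1), np.float64(364.4)] [(328, -49), (366, 12), (375, -10)]
```

Call:
apply_moves:
  motion:
    - [0, 0, -2, 0]
    - [0, 0, -1, 0]
    - [0, 0, 0, 0]
    - [0, 0, 0, 0]
    - [0, 0, 0, 0]
    - [0, 0, 0, 0]
    - [0, 0, 0, 0]
    - [0, 0, 0, 0]
    - [0, 0, 0, 0]
    - [0, 0, 0, 0]
  hand: 0.68

```text
clock: 32.97
tool_pos: [0.5777, -0.2064, 0.0921]
tool_rot: [[0.988, 0.153, 0.001], [0.153, -0.988, -0.001], [0.001, 0.001, -1.0]]
ft_force: [-2.1, 0.6, 6.2]
finger_gap: 0.0584
finger_force: 5.5
```

Call:
apply_moves:
  motion:
    - [0, 0, 0, 0]
    - [0, 0, 0, 0]
    - [0, 0, 0, 0]
    - [0, 0, 0, 0]
    - [0, 0, 0, 0]
    - [0, 0, 0, 0]
    - [0, 0, 0, 0]
    - [0, 0, 0, 0]
    - [0, 0, 0, 0]
    - [0, 0, 0, 0]
  hand: 1

```text
clock: 33.8
tool_pos: [0.5771, -0.2058, 0.0912]
tool_rot: [[0.988, 0.153, 0.0], [0.153, -0.988, 0.0], [0.0, -0.0, -1.0]]
ft_force: [0.3, 0.5, 0.6]
finger_gap: 0.0856
finger_force: 0.0
```

```bash
python3 edge.py; python3 - <<'E'
from workcell import arm
import cv2,numpy as np
s=arm.state();print(s["finger_gap"],s["finger_force"])
g=cv2.cvtColor(arm.capture("wrist")["color"],cv2.COLOR_RGB2GRAY).astype(float)
for v in(260,290,300,320):
    d=np.diff(cv2.GaussianBlur(g[v-1:v+2].mean(0)[None],(3,1),0)[0]);print(v,[(j,round(d[j])) for j in range(200,440) if abs(d[j])>12 and abs(d[j])>=abs(d[j-1]) and abs(d[j])>=abs(d[j+1])])
E
```

```text
frame [105.97  -3.32 152.5 ] ft [0.32 0.46 0.62]
label row 290
0.015 232 [np.float64(336.0), np.float64(364.9)] [(324, -29), (327, -12), (332, -19), (342, 9), (348, 15), (350, -21), (357, 12), (359, -12), (363, 53), (373, -36)]
0 239 [np.float64(336.0), np.float64(364.7)] [(332, -55), (342, 9), (348, 16), (350, -23), (357, 10), (359, -12), (363, 62), (374, -22)]
-0.02 248 [np.float64(335.9), np.float64(364.4)] [(328, -50), (364, 47), (374, -21)]
-0.045 258 [np.float64(335.8), np.float64(364.1)] [(328, -45), (375, -10)]
0.08579909229178494 0.0
260 [(241, -71), (252, -12), (396, 47)]
290 [(219, 82), (229, -71), (250, -29), (387, 29), (408, 37), (415, -54)]
300 [(219, 89), (230, -75), (250, -27), (272, 22), (365, -22), (387, 23), (407, 34), (414, -58)]
320 [(212, 86), (232, -82), (252, -25), (273, 23), (364, -20), (385, 24), (405, 37), (415, 28), (421, -88)]
```

Call:
apply_moves:
  motion:
    - [0, 0, -10, 0]
    - [0, 0, -15, 0]
    - [0, 0, -20, 0]
    - [0, 0, -20, 0]
    - [0, 0, -10, 0]
    - [-3.5, 0, 0, 0]
    - [0, 0, 0, 0]
    - [0, 0, 0, 0]
    - [0, 0, 0, 0]
    - [0, 0, 0, 0]

```text
clock: 34.78
tool_pos: [0.5727, -0.2059, 0.1646]
tool_rot: [[0.988, 0.153, -0.003], [0.153, -0.988, 0.001], [-0.002, -0.002, -1.0]]
ft_force: [0.6, 0.4, -0.7]
finger_gap: 0.0856
finger_force: 0.0
```

Call:
apply_moves:
  motion:
    - [0, 0, 0, 0]
    - [0, 0, 0, 0]
    - [0, 0, 0, 0]
    - [0, 0, 0, 0]
    - [0, 0, 0, 0]
    - [0, 0, 0, 0]
    - [0, 0, 5, 0]
    - [0, 0, 5, 0]
    - [0, 0, 5, 0]
    - [0, 0, 3, 0]
  hand: 0

```text
clock: 35.62
tool_pos: [0.573, -0.206, 0.1469]
tool_rot: [[0.988, 0.153, -0.002], [0.153, -0.988, 0.001], [-0.001, -0.001, -1.0]]
ft_force: [-0.6, 0.1, -1.0]
finger_gap: -0.0002
finger_force: 0.0
```

Call:
apply_moves:
  motion:
    - [0, 0, 2, 0]
    - [0, 0, 2, 0]
    - [0, 0, 2, 0]
    - [0, 0, 2, 0]
    - [0, 0, 2, 0]
    - [0, 0, 0, 0]
    - [0, 0, 0, 0]
    - [0, 0, 0, 0]
    - [0, 0, 0, 0]
    - [0, 0, 0, 0]

```text
clock: 36.45
tool_pos: [0.5745, -0.2067, 0.1412]
tool_rot: [[0.988, 0.154, 0.002], [0.154, -0.988, -0.001], [0.002, 0.002, -1.0]]
ft_force: [-3.1, 2.8, 10.5]
finger_gap: -0.0003
finger_force: 5.3
```

Call:
apply_moves:
  motion:
    - [0, 0, 2, 0]
    - [0, 0, 1, 0]
    - [0, 0, 0, 0]
    - [0, 0, 0, 0]
    - [0, 0, 0, 0]
    - [0, 0, -5, 0]
    - [0, 0, -10, 0]
    - [0, 0, -10, 0]
    - [0, 0, -10, 0]
    - [0, 0, 0, 0]

```text
clock: 37.28
tool_pos: [0.5753, -0.2072, 0.1731]
tool_rot: [[0.988, 0.153, 0.004], [0.153, -0.988, -0.002], [0.004, 0.003, -1.0]]
ft_force: [0.9, 0.0, 1.6]
finger_gap: -0.0001
finger_force: 0.0
```

```bash
python3 - <<'E'
from h import *
from workcell import arm
np.set_printoptions(precision=2,suppress=True)
s=arm.state();w=wristcam(arm.capture("wrist"),s);print(s["tool_pos"])
g=cv2.cvtColor(w["color"],cv2.COLOR_RGB2GRAY).astype(float)
R=s["tool_rot"];P=s["tool_pos"]
for z,dx in((.114,0.012),(.114,.0),(.114,-.01)):
    q=[proj(w,np.r_[P[:2],z]+R@np.array([dx,k,0])) for k in(-.032,-.025,.025,.032)]
    v=int(q[0][1]);
    if 2<v<397:
        d=np.diff(cv2.GaussianBlur(g[v-1:v+2].mean(0)[None],(3,1),0)[0])
        print(v,[round(x[0]) for x in q],[(j,round(d[j])) for j in range(200,440) if abs(d[j])>12 and abs(d[j])>=abs(d[j-1]) and abs(d[j])>=abs(d[j+1])])
E
```

```text
[ 0.58 -0.21  0.17]
210 [261, 273, 360, 372] [(259, -63), (262, 23), (268, -28), (275, -26), (289, 19), (343, -22), (356, 24), (371, 34), (417, 16), (420, -17)]
229 [262, 274, 359, 371] [(261, -54), (264, 15), (275, -44), (289, 21), (342, -21), (355, 25), (370, 33), (436, 24)]
244 [263, 275, 359, 371] [(262, -51), (276, -34), (289, 21), (342, -18), (355, 41), (366, -13), (369, 25), (423, 21)]
```

The pack's top measures at home height, and both button faces stand at their sprung-out pixels (261 and 370, against 262 and 371 predicted). I'll hand it in.

```bash
python3 -c "
from workcell import arm
print(arm.close_job())"
```

```text
the job is handed in; nothing more can be done
None
```

The battery pack is out of the charger and sits fully home in the work light, with both buttons measured sprung back out, so it should be latched (I did not pull on it to test). The job was handed in at about 37 s of the 64 s allowed, with the robot clear of the pack; no result came back.

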